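# Slide the vessel cover home on the dissolution station

### The job

One of the three vessel openings in the white plate is still uncovered, and its round cover lies loose on the plate in front of the row. Push that cover across the plate with the fingertips until it drops into the open recess and lies fully seated and level, then let go of it. Only push it: never pick it up or lift it, and leave the two covers that are already seated, the vials and everything else where they are.

Things in the scene. Friction and masses are not known exactly. Their poses are not given: they have to be found in the camera images.
- plate: Fixed white vessel plate on four posts: 300 mm along its x, 420 mm along its y, flat top 145 mm above its origin (on the bench under the plate's centre). z up, x points away from the robot; position and yaw (up to 0.22 rad) vary. Plate x from -150 to +12 mm is bare flat surface, the lane on which the loose cover slides.
- row (a point): Middle of the row of three openings, at the plate's top: plate x = +60 mm, y = 0; axes as the plate's. The openings are centred here and 114 mm to either side along plate y. Each is a recess 96 mm in diameter, 6 mm deep, with a flat 13 mm ledge around a 70 mm hole over a glass vessel.
- seal: Thin black rubber ring, 82 mm in diameter, on the ledge of the one uncovered opening; only a mark, nothing to push against. Origin: centre of that opening at ledge height, 6 mm below the plate's top. Any of the three openings may be the open one.
- cover_loose: Loose dark grey disc, 92 mm across, 12 mm thick, about 60-130 g, flat top; its yaw means nothing. Origin: centre of its underside, z up. It starts flat on the lane, at plate x -58 to -48 mm, y -110 to +110 mm, underside level with the plate's top. Seated, its underside is 6 mm below that and its edge stands 6 mm proud; 2 mm of play all round. It drops when within a few mm of the opening's centre.
- cover_a: A cover already seated in another opening, loose in its recess, standing 6 mm proud: identical dark grey plastic disc, 92 mm in diameter, 12 mm thick, 90 g nominal, flat on top with only a flat shaft mark; it turns freely, so its yaw means nothing. Origin: centre of its underside. z is up.
- cover_b: A second cover already seated in the remaining opening, loose in its recess, standing 6 mm proud: identical dark grey plastic disc, 92 mm in diameter, 12 mm thick, 90 g nominal, flat on top with only a flat shaft mark; it turns freely, so its yaw means nothing. Origin: centre of its underside. z is up.
- vial_a: Loose amber vial with white cap, 24 mm in diameter, 45 mm tall, 30 g, standing on the plate behind the row of openings (plate x about +130 mm, y about -57 mm). Origin: centre of its underside. z is up.
- vial_b: The same vial at plate y about +57 mm. Origin: centre of its underside. z is up.
- bottle: Loose amber bottle, 70 mm in diameter, 160 mm tall, on the bench left of the plate. Origin: centre of its underside. z is up.
- beaker: Loose glass beaker, 72 mm in diameter, 95 mm tall, on the bench right of the plate. Origin: centre of its underside. z is up.
- screwdriver: Loose screwdriver lying on the bench at the right. Origin: centre of its underside. z is up.
- jar: Loose white jar, 60 mm in diameter, 80 mm tall, on the bench at the far left. Origin: centre of its underside. z is up.
Things that resemble listed ones, but are neither listed nor needed, are in the scene too. What is shaped like the cover_a but pink is not meant. What is shaped like the cover_loose but purple is not meant.

How it is judged:
By the outcome, as a careful person would: the job done as asked, in the order asked, and still so for the second after the job is handed in, with the robot touching nothing.
It also fails if it takes over 51 s, if anything falls off the work surface, if the arm or the gripper's body presses on something with over 40 N, if the wrist force passes 120 N, or if a joint passes its speed limit or range.

### The arm

A 7-joint arm with a two-finger parallel gripper is mounted at the origin on the work surface. World frame = base frame: x ahead of the robot, y to its left, z up, the work surface at z = 0. Lengths are in m, angles in rad, forces in N, time in s.
With the tool pointing down it reaches from about 0.4 to 0.875 m from the base axis. Payload 6.5 kg.
Tool frame: the origin (TCP) lies at the very end of the fingers, on their centre line; the grasp point (between the pads) lies 19 mm behind it (r.hold_point_z is the distance from the TCP to the grasp point, in m); x points along the fingers, z is the direction in which the jaws open and shut, and the axes are right-handed (so a half turn about x gives the same grasp; the last joint's range is limited). The gripper opens to 85 mm and grips with 20 to 120 N. Pads are 22 mm wide; open, the fingers measure 114 mm over their backs; the gripper's body (76 mm by 85 mm) begins 54 mm behind the grasp point. The pads swing forward as they close: fully open they stand 13 mm farther back than shut.
Start: joints at [-1.2, 0.536, -0.004, 1.538, 0.003, 1.067, -0.071], TCP at [0.275, 0.589, 0.231] pointing down, gripper open.
Joint ranges: [-2.7, 2.7], [-0.37, 2.16], [-1.27, 1.26], [0.24, 2.4], [-1.31, 4.45], [0.19, 1.91], [-2.76, 2.76]. Speed limits (rad/s): [2.39, 2.39, 3.14, 3.14, 3.14, 3.14, 3.14].

### API

Orientations are given as a rotation vector (axis times angle).
In Python, from plant import r gives the robot as it stands.
- The arm moves only by the tool send_rows, never from a script. Its argument "plan" is a list of rows, each an object of numbers: "tx", "ty", "tz": the shift along the tool's x, y, z in m; "roll": the turn about the tool's x in degrees. A call has 1 to 12 rows; each row is the pose to reach, as a shift and turn from the pose commanded when the call began, along the tool's axes at that moment; what a row does not reach only later rows make up. A row lasts 1/8 s, in which the tool goes at most 62.5 mm and 10.7 degrees, less where a joint would pass 70% of its speed; a pose out of reach is approached as far as the arm can. A call with a gripper value outside its range is refused whole. "grip" is the closure, from -1 (fully open) to 1 (shut), so that 0 is half open, set as the call begins (left out, the last holds). The fingers move at their own pace and stop on an object; "squeeze" is the grip in N (left out, the last holds). Time passes only in rows, so rows that repeat a pose let the fingers close. It gives the time, the measured TCP pose, the force and the opening at its end, in the units of the state.
- r.get_state(): the state, without advancing time (a new reading comes with each control period).
- r.grab_frame(name): name is "scene" or "top"; returns a dict with "frame" (400x640x3 uint8, blue, green, red), "depth" (400x640 float32, m along the optical axis (not along the pixel's ray), 0 where there is no reading), "fov_y" (degrees; the focal length in pixels is half the picture's height over the tangent of half this angle, whatever the lens; pixels are square), "cx", "cy" (the principal point, pixels), "extrinsics" (4x4, takes a point from camera to world coordinates). Camera axes: x right, y up, looking along -z (the intrinsics and any distortion apply to the point x, -y, -z); pixel columns grow to the right and rows downward; lengths in m; the calibration is good to about 2 mm. A picture is of the moment at which its call begins.
- r.hand_in(): hands the job in, once; it reports no verdict.
The state is a dict: "clock": time; "joints": joint angles; "dq": joint speeds; "joint_torque": joint torques, N m; "tcp_pos": TCP position; "orientation": TCP orientation; "wrist_force": force on the tool from outside, world axes, zero at the start; "moment": the same for the moment, N m; "width": finger opening in m.
Only numpy, scipy, OpenCV 4.12 (cv2) and the standard library are available. Lean on these libraries where they do the work, as an engineer would, in place of code of your own. Each camera call takes 0.05 s, during which the arm holds its last target. There are 200 camera calls.

## Working session

There is one attempt and no reset: what is moved stays moved. The work goes in short steps, Python scripts to look and compute and a tool call to move; the robot and the scene stay as the last step left them, time stands still between calls to the robot, and variables do not carry over. Pictures are saved under pics/ and viewed, about 8 in all and at most 12, crops included, and the job is handed in when it is done.

Besides the shell and the picture viewer there is one more tool, called after "Request:" as name(argument=value, ...), one argument or row to a line, values as JSON. send_rows: Moves the arm, as the interface text tells. Its arguments: {"type":"object","properties":{"plan":{"type":"array","items":{"type":"object","properties":{"tx":{"type":"number"},"ty":{"type":"number"},"tz":{"type":"number"},"roll":{"type":"number"}}}},"grip":{"type":"number"},"squeeze":{"type":"number"}},"required":["plan"]}

```bash
mkdir -p pics; python3 - <<'E'
from plant import r
import cv2,numpy as np
s=r.get_state();print({k:np.round(s[k],3).tolist() for k in s}, r.hold_point_z)
for n in("scene","top"):
    f=r.grab_frame(n);cv2.imwrite(f"pics/{n}0.png",f["frame"]);np.savez(f"{n}0.npz",**f)
    print(n,f["fov_y"],f["cx"],f["cy"],np.round(f["extrinsics"],3).tolist(),[k for k in f])
E
```

```text
{'clock': 0.0, 'joints': [-1.2, 0.537, -0.004, 1.539, 0.003, 1.067, -0.071], 'dq': [0.001, 0.0, 0.003, 0.001, 0.001, -0.002, 0.001], 'joint_torque': [-0.0, -58.341, 1.048, -25.911, 0.012, 0.01, -0.0], 'tcp_pos': [0.275, 0.588, 0.23], 'orientation': [-0.883, 1.386, 0.881], 'wrist_force': [-0.576, -0.661, 0.067], 'moment': [0.009, -0.02, -0.015], 'width': 0.086} 0.0187
scene 48.96258205446681 314.35701304497394 199.90633027501795 [[-0.578, -0.476, 0.662, 1.339], [0.815, -0.359, 0.454, 0.547], [0.022, 0.803, 0.596, 0.856], [0.0, 0.0, 0.0, 1.0]] ['frame', 'depth', 'fov_y', 'cx', 'cy', 'extrinsics']
top 53.40682109827922 318.69885282553736 198.5537473741203 [[-0.097, 0.975, -0.199, 0.29], [-0.995, -0.096, 0.015, 0.023], [-0.004, 0.199, 0.98, 1.286], [0.0, 0.0, 0.0, 1.0]] ['frame', 'depth', 'fov_y', 'cx', 'cy', 'extrinsics']
```

View pics/scene0.png

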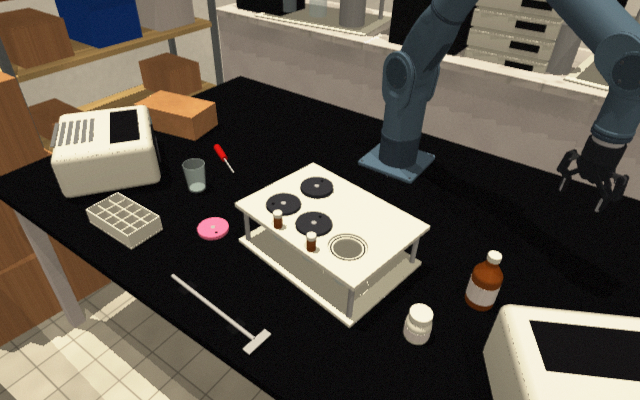

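View pics/top0.png

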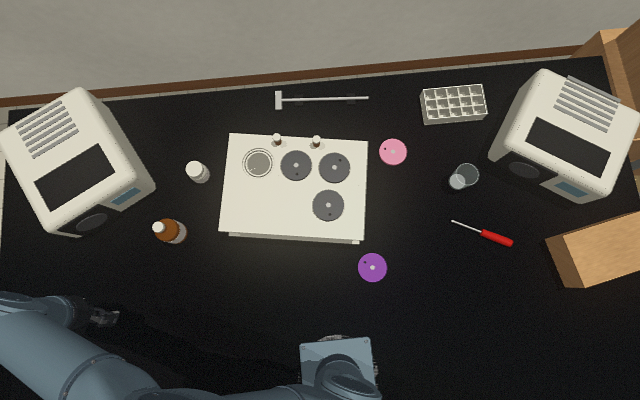

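The top view shows the plate at about (220–368, 133–241). The open recess with its ring is at (258,162), the seated covers at (296,165) and (334,167), and the loose cover at (328,205). The scene view agrees: opening at (348,247), loose cover at (317,187).

```bash
cat >h.py <<'E'
import cv2,numpy as np
def K(f):
    h=f["frame"].shape[0]; return h/2/np.tan(np.radians(float(f["fov_y"]))/2)
def ray(f,u,v):
    F=K(f);E=f["extrinsics"];d=E[:3,:3]@np.array([(u-f["cx"])/F,-(v-f["cy"])/F,-1.]);return E[:3,3],d
def onz(f,u,v,z):
    o,d=ray(f,u,v);return o+d*(z-o[2])/d[2]
def tri(a,b):
    A=[];B=[]
    for o,d in(a,b):
        d=d/np.linalg.norm(d);P=np.eye(3)-np.outer(d,d);A.append(P);B.append(P@o)
    return np.linalg.lstsq(np.vstack(A),np.hstack(B),rcond=None)[0]
def proj(f,p):
    E=f["extrinsics"];c=E[:3,:3].T@(np.array(p)-E[:3,3]);F=K(f);return np.array([f["cx"]+F*c[0]/-c[2],f["cy"]-F*c[1]/-c[2]])
def blobs(f,seed_roi,thr=115,amin=250):
    """dark blobs in plate contour -> ellipses"""
    g=cv2.cvtColor(f["frame"],cv2.COLOR_BGR2GRAY);x0,y0,x1,y1=seed_roi
    m=np.zeros_like(g);m[y0:y1,x0:x1]=(g[y0:y1,x0:x1]>140)*255
    cs,h=cv2.findContours(m,cv2.RETR_CCOMP,cv2.CHAIN_APPROX_NONE)
    i=max(range(len(cs)),key=lambda i:cv2.contourArea(cs[i]))
    out=[]
    for j,c in enumerate(cs):
        if h[0][j][3]==i and cv2.contourArea(c)>100: out.append(cv2.fitEllipse(c))
    return cs[i],out
E
python3 - <<'E'
from h import *
T=np.load("top0.npz");S=np.load("scene0.npz")
for n,f,roi in(("top",T,(205,120,385,255)),("scene",S,(225,155,440,325))):
    c,o=blobs(f,roi);print(n,cv2.contourArea(c),cv2.approxPolyDP(cv2.convexHull(c),4,True)[:,0].tolist())
    for e in o:
        (u,v),ax,a=e;D=f["depth"][int(v),int(u)]
        oo,d=ray(f,u,v)
        print(np.round(e[0],1),np.round(ax,1),round(a),"z.151",onz(f,u,v,.151).round(4),"z.157",onz(f,u,v,.157).round(4),"depth",(oo+d*D).round(4))
E
```

```text
top 13969.5 [[229, 133], [367, 141], [363, 239], [352, 243], [218, 230]]
[327.8 205.2] [32.3 32.8] 17 z.151 [ 0.4985 -0.0193  0.151 ] z.157 [ 0.4974 -0.0191  0.157 ] depth [ 0.497 -0.019  0.159]
[333.9 167.6] [31.4 32.3] 82 z.151 [ 0.6096 -0.0487  0.151 ] z.157 [ 0.6079 -0.0483  0.157 ] depth [ 0.6087 -0.0485  0.1542]
[258.3 163.2] [22.4 22.6] 169 z.151 [0.6448 0.1731 0.151 ] z.157 [0.6429 0.1723 0.157 ] depth [0.6856 0.1905 0.0204]
[295.8 165.3] [31.3 32.2] 68 z.151 [0.6276 0.063  0.151 ] z.157 [0.6258 0.0628 0.157 ] depth [0.628  0.063  0.1499]
scene 12101.5 [[235, 203], [313, 162], [429, 227], [352, 289], [251, 237]]
[347.1 248.3] [18.8 28.4] 97 z.151 [0.6652 0.1824 0.151 ] z.157 [0.671  0.1855 0.157 ] depth [0.5397 0.1145 0.0198]
[311.  245.2] [11.3 15. ] 177 z.151 [0.7073 0.108  0.151 ] z.157 [0.7127 0.1118 0.157 ] depth [0.7178 0.1153 0.1626]
[277.7 222.5] [10.5 14.6] 176 z.151 [ 0.6892 -0.0077  0.151 ] z.157 [ 0.6947 -0.003   0.157 ] depth [0.7016 0.0029 0.1645]
[313.6 223.4] [24.9 38.9] 94 z.151 [0.6381 0.0663 0.151 ] z.157 [0.6441 0.0704 0.157 ] depth [0.6368 0.0654 0.1497]
[283.5 203.8] [22.8 36.4] 92 z.151 [ 0.6196 -0.0447  0.151 ] z.157 [ 0.6257 -0.0396  0.157 ] depth [ 0.6173 -0.0466  0.1488]
[316.4 187.4] [22.6 34.2] 93 z.151 [ 0.5049 -0.0186  0.151 ] z.157 [ 0.512  -0.0138  0.157 ] depth [ 0.5123 -0.0136  0.1573]
```

```bash
cat >>h.py <<'E'
from scipy.spatial.transform import Rotation as Ro
C=np.array([.628,.063]);PY=np.array([.172,.985]);PX=np.array([.985,-.172])   # row centre, plate axes
def w2p(p): d=np.array(p[:2])-C;return np.array([d@PX*1000+60,d@PY*1000])
def p2w(x,y): return C+PX*(x-60)/1000+PY*y/1000
def go(s,x,y,z,jaw):
    """shift in tool axes to plate (x,y) mm, height z m, jaw axis along plate 'x'/'y'"""
    R=Ro.from_rotvec(s["orientation"]).as_matrix();p=np.append(p2w(x,y),z)
    t=R.T@(p-np.array(s["tcp_pos"]));J=np.append(PX if jaw=="x" else PY,0);j=R.T@J
    a=np.degrees(np.arctan2(-j[1],j[2]));a=(a+90)%180-90
    print("shift mm",(t*1000).round(1),"roll",round(a,1),"| tcp plate",w2p(s["tcp_pos"]).round(1),"z",round(s["tcp_pos"][2],4),"F",np.round(s["wrist_force"],1),"w",round(s["width"],4),"t",s["clock"],"j7",round(s["joints"][6],2))
    return R
E
python3 - <<'E'
from h import *
from plant import r
T=np.load("top0.npz");S=np.load("scene0.npz")
for a,b in(((327.8,205.2),(316.4,187.4)),((333.9,167.6),(283.5,203.8)),((295.8,165.3),(313.6,223.4)),((258.3,163.2),(347.1,248.3))):
    p=tri(ray(T,*a),ray(S,*b));print(p.round(4),(proj(T,p)-a).round(1),w2p(p).round(1))
for f,pts in((T,[(250,210),(290,220),(280,195)]),(S,[(345,205),(390,230),(370,220)])):
    for u,v in pts:
        o,d=ray(f,u,v);print((o+d*np.median(f["depth"][v-2:v+3,u-2:u+3])).round(4))
R=go(r.get_state(),-54,-175,.23,"x");print(R.round(3))
E
```

```text
[ 0.4999 -0.0206  0.1472] [ 0.4 -0.3] [ -51.8 -104.3]
[ 0.612  -0.0499  0.1438] [ 0.2 -0.2] [  63.7 -114. ]
[0.6303 0.0623 0.1436] [ 0.3 -0.2] [62.4 -0.3]
[0.6501 0.1748 0.1353] [ 0.2 -0.1] [ 62.5 114. ]
[0.5078 0.2077 0.1443]
[0.4671 0.094  0.144 ]
[0.5442 0.1172 0.1427]
[0.5194 0.0853 0.1456]
[0.5367 0.2295 0.1435]
[0.5349 0.1708 0.1458]
shift mm [   1.4 -477.9 -525.4] roll 74.9 | tcp plate [-378.3  456.8] z 0.2305 F [ 0.3  0.3 -0.3] w 0.0859 t 0.1 j7 -0.07
[[-0.001 -0.906  0.423]
 [-0.001  0.423  0.906]
 [-1.    -0.    -0.002]]
```

Request:
send_rows(
  plan=[
    {"tx":-0.02,"ty":-0.04,"tz":-0.044,"roll":7},
    {"tx":-0.02,"ty":-0.08,"tz":-0.088,"roll":14},
    {"tx":-0.02,"ty":-0.12,"tz":-0.132,"roll":21},
    {"tx":-0.02,"ty":-0.16,"tz":-0.176,"roll":28},
    {"tx":-0.02,"ty":-0.2,"tz":-0.22,"roll":35},
    {"tx":-0.02,"ty":-0.24,"tz":-0.264,"roll":42},
    {"tx":-0.02,"ty":-0.28,"tz":-0.308,"roll":49},
    {"tx":-0.02,"ty":-0.32,"tz":-0.352,"roll":56},
    {"tx":-0.02,"ty":-0.36,"tz":-0.396,"roll":63},
    {"tx":-0.02,"ty":-0.4,"tz":-0.44,"roll":70},
    {"tx":-0.02,"ty":-0.44,"tz":-0.484,"roll":75},
    {"tx":-0.02,"ty":-0.478,"tz":-0.525,"roll":75},
  ],
  grip=-0.15,
  squeeze=40,
)

```text
clock: 1.6
tcp_pos: [0.4862, -0.0908, 0.2513]
orientation: [0.138, 1.566, -0.138]
wrist_force: [0.8, 0.5, -0.2]
width: 0.049
```

```bash
sed -i 's/C=np.array(\[.628,.063\])/C=np.array([.6295,.063])/' h.py; python3 - <<'E'
from h import *
from plant import r
R=go(r.get_state(),-54,-180,.165,"x");print(R.round(3))
f=r.grab_frame("top");cv2.imwrite("pics/t1.png",cv2.resize(f["frame"][110:270,200:400],None,fx=3,fy=3))
E
```

```text
shift mm [86.3 -3.8  0.7] roll -0.2 | tcp plate [ -54.7 -176.1] z 0.2513 F [ 0.8  0.5 -0.2] w 0.049 t 1.6 j7 0.1
[[ 0.     0.175  0.985]
 [ 0.     0.985 -0.175]
 [-1.     0.     0.   ]]
```

View pics/t1.png

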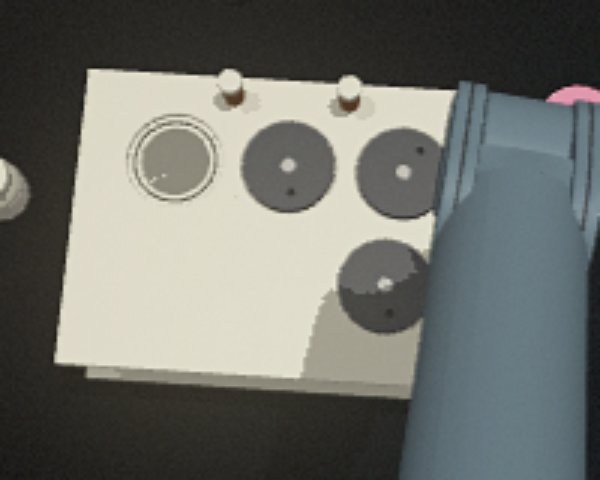

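The arm now hides the right side of the plate. The loose cover, at crop (385,287), and the opening at (173,160) have not moved. The tool axes now match the plate (ty = plate y, tz = plate x). I'll go down and probe the plate height.

Request:
send_rows(
  plan=[
    {"tx":0.03,"ty":-0.004},
    {"tx":0.06,"ty":-0.004},
    {"tx":0.085,"ty":-0.004},
    {"tx":0.095,"ty":-0.004},
    {"tx":0.1,"ty":-0.004},
    {"tx":0.1,"ty":-0.004},
  ],
)

```text
schema error: expected keys tx, ty, tz, roll
```

Request:
send_rows(
  plan=[
    {"tx":0.001},
    {"tx":0.002},
    {"tx":0.002},
  ],
)

```text
schema error: expected keys tx, ty, tz, roll
```

```bash
python3 - <<'E'
from h import *
from plant import r
go(r.get_state(),-54,-180,.149,"x")
f=r.grab_frame("scene");cv2.imwrite("pics/s1.png",cv2.resize(f["frame"][130:290,220:420],None,fx=4,fy=3.75))
E
```

```text
shift mm [103.    4.4  -2.3] roll -0.6 | tcp plate [ -52.1 -184. ] z 0.252 F [ 1.2 -6.1  0.8] w 0.049 t 1.65 j7 0.1
```

View pics/s1.png

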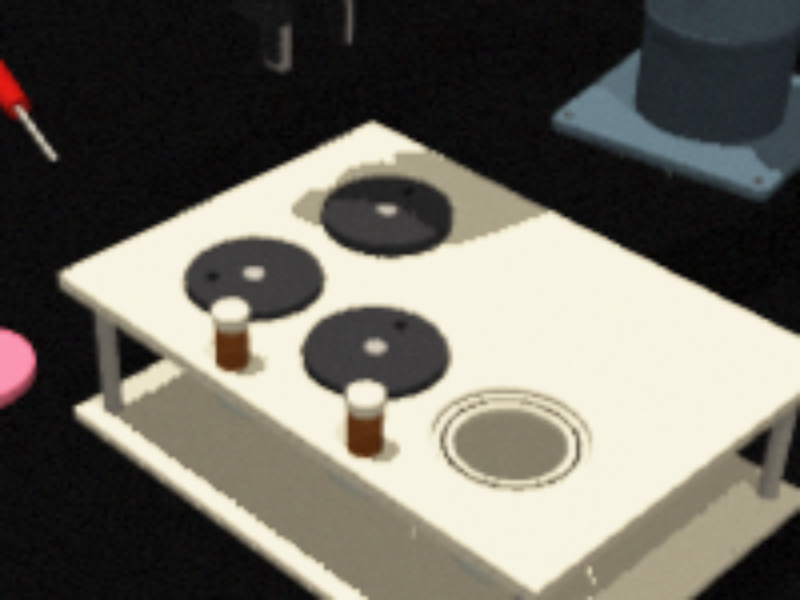

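The rows need all four keys, so nothing moved. The fingers hang in mid-air at the crop's top, near (280,40), and the scene is unchanged.

Request:
send_rows(
  plan=[
    {"tx":0.03,"ty":0.004,"tz":-0.002,"roll":0},
    {"tx":0.06,"ty":0.004,"tz":-0.002,"roll":0},
    {"tx":0.085,"ty":0.004,"tz":-0.002,"roll":0},
    {"tx":0.095,"ty":0.004,"tz":-0.002,"roll":0},
    {"tx":0.1,"ty":0.004,"tz":-0.002,"roll":0},
    {"tx":0.1,"ty":0.004,"tz":-0.002,"roll":0},
    {"tx":0.1,"ty":0.004,"tz":-0.002,"roll":0},
  ],
)

```text
clock: 2.58
tcp_pos: [0.4853, -0.0847, 0.152]
orientation: [0.138, 1.565, -0.137]
wrist_force: [-0.2, -0.4, -0.4]
width: 0.0487
```

Request:
send_rows(
  plan=[
    {"tx":0.001,"ty":0,"tz":0,"roll":0},
    {"tx":0.002,"ty":0,"tz":0,"roll":0},
    {"tx":0.002,"ty":0,"tz":0,"roll":0},
  ],
)

```text
clock: 2.95
tcp_pos: [0.4847, -0.0846, 0.1493]
orientation: [0.137, 1.566, -0.137]
wrist_force: [-0.5, -0.2, -0.1]
width: 0.049
```

```bash
python3 - <<'E'
from h import *
from plant import r
go(r.get_state(),-54,-180,.149,"x")
f=r.grab_frame("scene");cv2.imwrite("pics/s2.png",cv2.resize(f["frame"][140:220,260:360],None,fx=7,fy=7))
E
```

```text
shift mm [ 0.3 -9.7  3.3] roll -0.1 | tcp plate [ -57.2 -170.3] z 0.1493 F [-0.5 -0.2 -0.1] w 0.049 t 2.95 j7 0.19
```

View pics/s2.png

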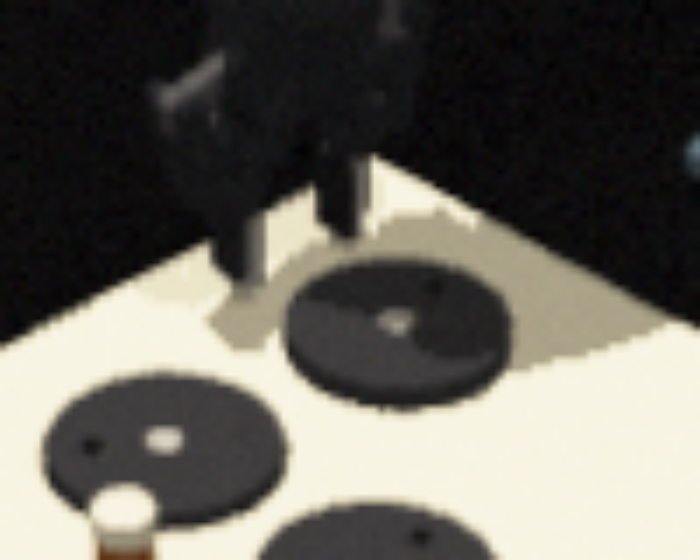

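Both fingertips, at crop (240,285) and (340,235), are on the near-right side of the loose cover, straddling its centre line and clear of it. I'll keep probing down.

Request:
send_rows(
  plan=[
    {"tx":0.001,"ty":0,"tz":0.003,"roll":0},
    {"tx":0.002,"ty":0,"tz":0.003,"roll":0},
    {"tx":0.002,"ty":0,"tz":0.003,"roll":0},
  ],
)

```text
clock: 3.38
tcp_pos: [0.4876, -0.0852, 0.1472]
orientation: [0.137, 1.567, -0.137]
wrist_force: [-0.3, 0.2, 0.7]
width: 0.0491
```

Request:
send_rows(
  plan=[
    {"tx":0.001,"ty":0,"tz":0,"roll":0},
    {"tx":0.002,"ty":0,"tz":0,"roll":0},
    {"tx":0.002,"ty":0,"tz":0,"roll":0},
  ],
)

```text
clock: 3.75
tcp_pos: [0.4876, -0.0851, 0.1452]
orientation: [0.137, 1.567, -0.137]
wrist_force: [-0.3, 0.1, 0.4]
width: 0.0487
```

Request:
send_rows(
  plan=[
    {"tx":0.001,"ty":0,"tz":0,"roll":0},
    {"tx":0.002,"ty":0,"tz":0,"roll":0},
    {"tx":0.002,"ty":0,"tz":0,"roll":0},
  ],
)

```text
clock: 4.12
tcp_pos: [0.4876, -0.0852, 0.1432]
orientation: [0.137, 1.567, -0.137]
wrist_force: [-0.6, 0.7, -0.5]
width: 0.0493
```

Request:
send_rows(
  plan=[
    {"tx":0.001,"ty":0,"tz":0,"roll":0},
    {"tx":0.002,"ty":0,"tz":0,"roll":0},
    {"tx":0.002,"ty":0,"tz":0,"roll":0},
  ],
)

```text
clock: 4.5
tcp_pos: [0.4878, -0.0852, 0.1422]
orientation: [0.138, 1.566, -0.137]
wrist_force: [-3.7, 1.1, 11.8]
width: 0.0489
```

Contact came at TCP z ≈ 0.1425, so the tips sit about 2.5 mm behind the TCP. I'll lift 3 mm and push along plate y.

Request:
send_rows(
  plan=[
    {"tx":-0.003,"ty":0,"tz":0,"roll":0},
    {"tx":-0.003,"ty":0.005,"tz":0,"roll":0},
    {"tx":-0.003,"ty":0.01,"tz":0,"roll":0},
    {"tx":-0.003,"ty":0.015,"tz":0,"roll":0},
    {"tx":-0.003,"ty":0.02,"tz":0,"roll":0},
    {"tx":-0.003,"ty":0.026,"tz":0,"roll":0},
    {"tx":-0.003,"ty":0.033,"tz":0,"roll":0},
    {"tx":-0.003,"ty":0.04,"tz":0,"roll":0},
    {"tx":-0.003,"ty":0.047,"tz":0,"roll":0},
    {"tx":-0.003,"ty":0.054,"tz":0,"roll":0},
    {"tx":-0.003,"ty":0.061,"tz":0,"roll":0},
    {"tx":-0.003,"ty":0.067,"tz":0,"roll":0},
  ],
)

```text
clock: 6.0
tcp_pos: [0.4994, -0.0187, 0.1443]
orientation: [0.137, 1.566, -0.137]
wrist_force: [0.4, -0.8, 0.4]
width: 0.0496
```

```bash
python3 - <<'E'
from h import *
from plant import r
go(r.get_state(),-54,55,.1447,"x")
f=r.grab_frame("scene");cv2.imwrite("pics/s3.png",cv2.resize(f["frame"][140:290,230:440],None,fx=3.5,fy=3.5))
E
```

```text
shift mm [ -0.4 157.9  -0.2] roll -0.1 | tcp plate [ -54.1 -102.9] z 0.1443 F [ 0.4 -0.8  0.4] w 0.0496 t 6.0 j7 0.06
```

View pics/s3.png

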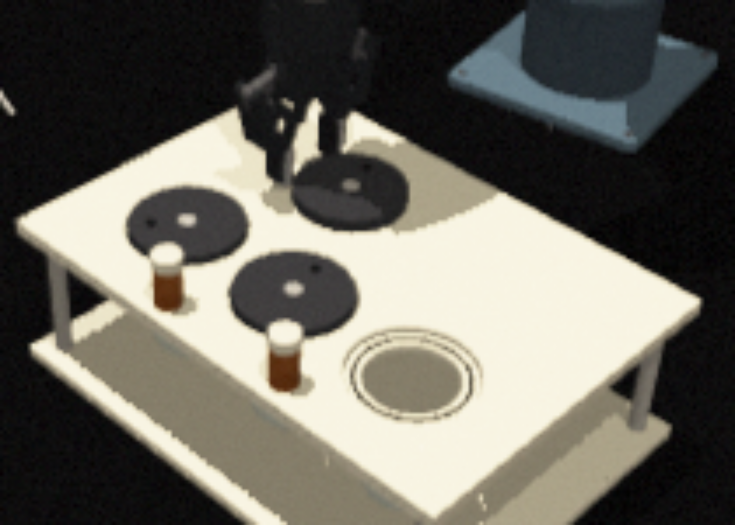

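The cover now rests against both fingertips at crop (350,190) and has slid cleanly. I'll continue.

Request:
send_rows(
  plan=[
    {"tx":0,"ty":0.005,"tz":0,"roll":0},
    {"tx":0,"ty":0.012,"tz":0,"roll":0},
    {"tx":0,"ty":0.019,"tz":0,"roll":0},
    {"tx":0,"ty":0.026,"tz":0,"roll":0},
    {"tx":0,"ty":0.033,"tz":0,"roll":0},
    {"tx":0,"ty":0.04,"tz":0,"roll":0},
    {"tx":0,"ty":0.047,"tz":0,"roll":0},
    {"tx":0,"ty":0.054,"tz":0,"roll":0},
    {"tx":0,"ty":0.061,"tz":0,"roll":0},
    {"tx":0,"ty":0.068,"tz":0,"roll":0},
    {"tx":0,"ty":0.074,"tz":0,"roll":0},
    {"tx":0,"ty":0.079,"tz":0,"roll":0},
  ],
)

```text
clock: 7.55
tcp_pos: [0.5132, 0.059, 0.1443]
orientation: [0.137, 1.566, -0.137]
wrist_force: [-0.3, -0.6, 0.2]
width: 0.0494
```

Request:
send_rows(
  plan=[
    {"tx":0,"ty":0.005,"tz":0,"roll":0},
    {"tx":0,"ty":0.012,"tz":0,"roll":0},
    {"tx":0,"ty":0.019,"tz":0,"roll":0},
    {"tx":0,"ty":0.026,"tz":0,"roll":0},
    {"tx":0,"ty":0.033,"tz":0,"roll":0},
    {"tx":0,"ty":0.04,"tz":0,"roll":0},
    {"tx":0,"ty":0.047,"tz":0,"roll":0},
    {"tx":0,"ty":0.054,"tz":0,"roll":0},
    {"tx":0,"ty":0.061,"tz":0,"roll":0},
    {"tx":0,"ty":0.067,"tz":0,"roll":0},
    {"tx":0,"ty":0.072,"tz":0,"roll":0},
    {"tx":0,"ty":0.075,"tz":0,"roll":0},
  ],
)

```text
clock: 9.05
tcp_pos: [0.5262, 0.1328, 0.1443]
orientation: [0.137, 1.566, -0.137]
wrist_force: [-0.5, -0.1, 0.1]
width: 0.049
```

```bash
python3 - <<'E'
from h import *
from plant import r
go(r.get_state(),-54,60,.1447,"x")
f=r.grab_frame("scene");cv2.imwrite("pics/s4.png",cv2.resize(f["frame"][140:290,230:440],None,fx=3.5,fy=3.5));np.savez("s4.npz",**f)
f=r.grab_frame("top");np.savez("t4.npz",**f)
T=f
for n,f,roi in(("top",T,(205,120,385,255)),("scene",np.load("s4.npz"),(225,155,440,325))):
    c,o=blobs(f,roi)
    for e in o: print(n,np.round(e[0],1),np.round(e[1],1),"z.151",w2p(onz(f,*e[0],.151)).round(1))
E
```

```text
shift mm [-0.4  9.  -0.2] roll -0.1 | tcp plate [-53.7  51. ] z 0.1443 F [-0.5 -0.1  0.1] w 0.049 t 9.05 j7 -0.22
top [333.9 167.6] [31.4 32.3] z.151 [  59.6 -113.5]
scene [347.1 248.3] [18.8 28.4] z.151 [ 74.6 123.8]
scene [311.  245.2] [11.3 15. ] z.151 [128.9  57.8]
scene [277.7 222.5] [10.5 14.5] z.151 [131.  -59.4]
scene [313.6 223.4] [24.9 38.9] z.151 [67.9  4.7]
scene [283.6 203.8] [22.7 36.4] z.151 [  68.6 -107.8]
```

View pics/s4.png

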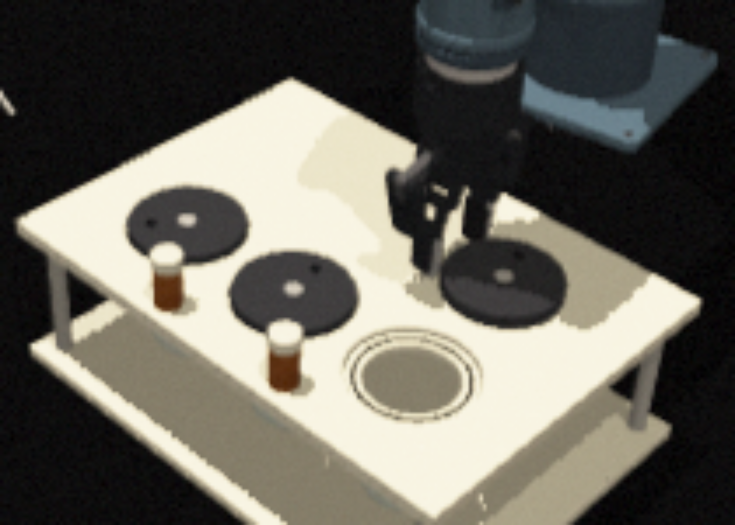

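The cover is now at crop (504,282), beside the opening at (412,375).

```bash
python3 - <<'E'
from h import *
f=np.load("s4.npz");g=cv2.cvtColor(f["frame"],cv2.COLOR_BGR2GRAY)
for n,(u,v),z in(("loose",(374,218.3),.157),("mid",(313.7,222.3),.151),("right",(283.4,202.8),.151)):
    u0,v0=int(u),int(v);w=g[v0-4:v0+5,u0-6:u0+7].astype(float);w=np.clip(w-np.median(w)-15,0,None)
    yy,xx=np.mgrid[v0-4:v0+5,u0-6:u0+7];a,b=(w*xx).sum()/w.sum(),(w*yy).sum()/w.sum()
    print(n,a.round(1),b.round(1),w2p(onz(f,a,b,z)).round(1))
E
```

```text
loose 373.3 218.5 [-51.   99.9]
mid 313.4 222.0 [64.2  0.5]
right 283.0 202.3 [  65.6 -113.5]
```

Request:
send_rows(
  plan=[
    {"tx":0,"ty":-0.006,"tz":0,"roll":0},
    {"tx":0,"ty":-0.015,"tz":0,"roll":0},
    {"tx":-0.025,"ty":-0.015,"tz":-0.01,"roll":8},
    {"tx":-0.05,"ty":-0.015,"tz":-0.03,"roll":16},
    {"tx":-0.06,"ty":0.0,"tz":-0.045,"roll":24},
    {"tx":-0.06,"ty":0.025,"tz":-0.06,"roll":33},
    {"tx":-0.06,"ty":0.05,"tz":-0.068,"roll":42},
    {"tx":-0.06,"ty":0.063,"tz":-0.068,"roll":52},
    {"tx":-0.06,"ty":0.063,"tz":-0.068,"roll":62},
    {"tx":-0.06,"ty":0.063,"tz":-0.068,"roll":72},
    {"tx":-0.06,"ty":0.063,"tz":-0.068,"roll":81},
    {"tx":-0.06,"ty":0.063,"tz":-0.068,"roll":90},
  ],
)

```text
clock: 10.65
tcp_pos: [0.4702, 0.2054, 0.2044]
orientation: [1.342, 1.118, -1.341]
wrist_force: [-0.8, 0.1, -0.7]
width: 0.0492
```

```bash
python3 - <<'E'
from h import *
from plant import r
f=r.grab_frame("top");np.savez("t5.npz",**f)
R=go(r.get_state(),-122,114,.1443,"y");print(R.round(2))
cv2.imwrite("pics/t5.png",cv2.resize(f["frame"][120:250,205:385],None,fx=4,fy=4))
E
```

```text
shift mm [59.9 -0.4 -1. ] roll -0.8 | tcp plate [-121.6  113. ] z 0.2042 F [-0.6  0.9  0.5] w 0.0493 t 10.7 j7 -1.82
[[-0.    0.98 -0.19]
 [-0.   -0.19 -0.98]
 [-1.   -0.    0.  ]]
```

View pics/t5.png

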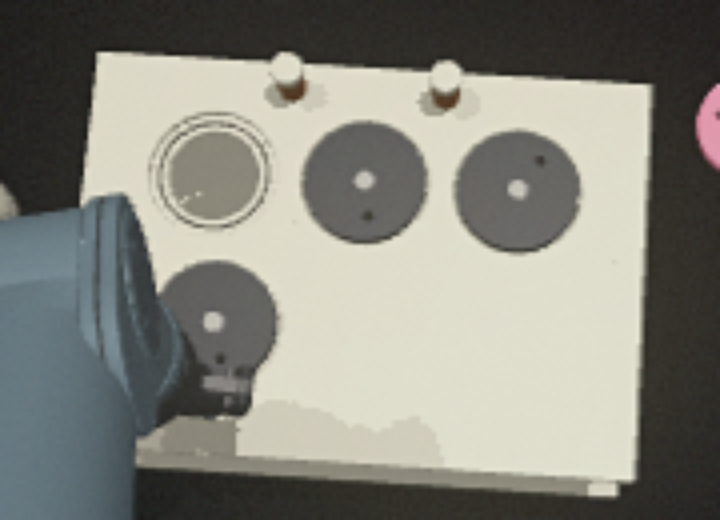

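The tool is now behind the cover. Cover hub at crop (213,321), opening ring at (212,170), seated hubs at (364,180) and (517,189). I'll compute offsets from the hubs and the ring.

```bash
python3 - <<'E'
from h import *
f=np.load("t5.npz");g=cv2.cvtColor(f["frame"],cv2.COLOR_BGR2GRAY)
P={}
for n,(u,v),z in(("loose",(258.3,200.3),.157),("mid",(296,165),.151),("right",(334.3,167.3),.151)):
    u0,v0=int(round(u)),int(round(v));w=g[v0-4:v0+5,u0-4:u0+5].astype(float);w=np.clip(w-np.median(w)-15,0,None)
    yy,xx=np.mgrid[v0-4:v0+5,u0-4:u0+5];a,b=(w*xx).sum()/w.sum(),(w*yy).sum()/w.sum()
    P[n]=onz(f,a,b,z);print(n,a.round(1),b.round(1),P[n].round(4),w2p(P[n]).round(1))
# outer dark rim of recess: dark pixels on bright plate around opening
roi=g[145:182,238:280];m=cv2.morphologyEx((roi<175).astype(np.uint8),cv2.MORPH_CLOSE,np.ones((3,3)))
m[:, :0]=0
for T in(150,185,195):
    c,_=cv2.findContours((roi<T).astype(np.uint8),cv2.RETR_EXTERNAL,cv2.CHAIN_APPROX_NONE)
    c=max(c,key=lambda c:cv2.contourArea(cv2.convexHull(c)));e=cv2.fitEllipse(cv2.convexHull(c))
    ctr=np.array(e[0])+[238,145];print(T,ctr.round(1),np.round(e[1],1),"diam mm~",[round(np.mean(e[1])*.114/38.35*1e0*1000,1)],w2p(onz(f,*ctr,.145)).round(1),w2p(onz(f,*ctr,.139)).round(1))
E
```

```text
loose 257.8 199.9 [0.5328 0.1812 0.157 ] [-55.5  99.8]
mid 295.6 164.6 [0.6298 0.0633 0.151 ] [60.2  0.3]
right 334.0 166.8 [ 0.6118 -0.0492  0.151 ] [  61.9 -113.5]
150 [258.  163.3] [21.2 22.2] diam mm~ [np.float64(64.5)] [ 57.5 113.3] [ 59.2 114.4]
185 [257.8 161.9] [29.6 29.9] diam mm~ [np.float64(88.5)] [ 61.7 114.2] [ 63.4 115.3]
195 [257.5 162.1] [29.5 31.1] diam mm~ [np.float64(90.0)] [ 61.3 115.1] [ 63.  116.2]
```

Request:
send_rows(
  plan=[
    {"tx":0.02,"ty":0,"tz":0.011,"roll":-0.8},
    {"tx":0.04,"ty":0,"tz":0.011,"roll":-0.8},
    {"tx":0.052,"ty":0,"tz":0.011,"roll":-0.8},
    {"tx":0.057,"ty":0,"tz":0.011,"roll":-0.8},
    {"tx":0.06,"ty":0,"tz":0.011,"roll":-0.8},
    {"tx":0.06,"ty":0,"tz":0.011,"roll":-0.8},
    {"tx":0.06,"ty":0,"tz":0.011,"roll":-0.8},
  ],
)

```text
clock: 11.58
tcp_pos: [0.4686, 0.1956, 0.1447]
orientation: [1.327, 1.129, -1.326]
wrist_force: [0.5, 0.3, 0.1]
width: 0.0493
```

```bash
python3 - <<'E'
from h import *
from plant import r
R=go(r.get_state(),-50,114,.1443,"y");print(R.round(3))
E
```

```text
shift mm [  0.4  71.5 -10.2] roll 0.7 | tcp plate [-121.3  103. ] z 0.1447 F [0.5 0.3 0.1] w 0.0493 t 11.575 j7 -1.7
[[ 0.001  0.987 -0.16 ]
 [ 0.    -0.16  -0.987]
 [-1.     0.001 -0.   ]]
```

Request:
send_rows(
  plan=[
    {"tx":0,"ty":0.006,"tz":0,"roll":0.7},
    {"tx":0,"ty":0.012,"tz":0,"roll":0.7},
    {"tx":0,"ty":0.018,"tz":0,"roll":0.7},
    {"tx":0,"ty":0.024,"tz":-0.001,"roll":0.7},
    {"tx":0,"ty":0.03,"tz":-0.0025,"roll":0.7},
    {"tx":0,"ty":0.036,"tz":-0.004,"roll":0.7},
    {"tx":0,"ty":0.042,"tz":-0.0055,"roll":0.7},
    {"tx":0,"ty":0.048,"tz":-0.007,"roll":0.7},
    {"tx":0,"ty":0.054,"tz":-0.0085,"roll":0.7},
    {"tx":0,"ty":0.06,"tz":-0.01,"roll":0.7},
    {"tx":0,"ty":0.066,"tz":-0.011,"roll":0.7},
    {"tx":0,"ty":0.071,"tz":-0.011,"roll":0.7},
  ],
)

```text
clock: 13.08
tcp_pos: [0.5405, 0.195, 0.1443]
orientation: [1.336, 1.122, -1.335]
wrist_force: [-0.4, 0.3, 0.6]
width: 0.0492
```

Request:
send_rows(
  plan=[
    {"tx":0,"ty":0.005,"tz":0,"roll":0},
    {"tx":0,"ty":0.01,"tz":0,"roll":0},
    {"tx":0,"ty":0.015,"tz":0,"roll":0},
    {"tx":0,"ty":0.02,"tz":0,"roll":0},
    {"tx":0,"ty":0.025,"tz":0,"roll":0},
    {"tx":0,"ty":0.03,"tz":0,"roll":0},
    {"tx":0,"ty":0.035,"tz":0,"roll":0},
    {"tx":0,"ty":0.039,"tz":0,"roll":0},
    {"tx":0,"ty":0.042,"tz":0,"roll":0},
    {"tx":0,"ty":0.042,"tz":0,"roll":0},
  ],
)

```text
clock: 14.32
tcp_pos: [0.5818, 0.1876, 0.1443]
orientation: [1.336, 1.122, -1.335]
wrist_force: [1.1, -0.5, 0.0]
width: 0.0493
```

```bash
python3 - <<'E'
from h import *
from plant import r
R=go(r.get_state(),12,114,.1443,"y");print(R.round(3))
a=r.grab_frame("top")["frame"][120:250,205:385];b=r.grab_frame("scene");np.savez("s6.npz",**b)
b=b["frame"][150:280,230:410]
cv2.imwrite("pics/c6.png",cv2.resize(np.hstack([a,b]),None,fx=2.2,fy=2.2))
E
```

```text
shift mm [ 0.  20.4  0.6] roll -0.0 | tcp plate [ -8.4 114.5] z 0.1443 F [ 1.1 -0.5  0. ] w 0.0493 t 14.325 j7 -1.64
[[ 0.001  0.985 -0.172]
 [-0.    -0.172 -0.985]
 [-1.     0.001  0.   ]]
```

View pics/c6.png

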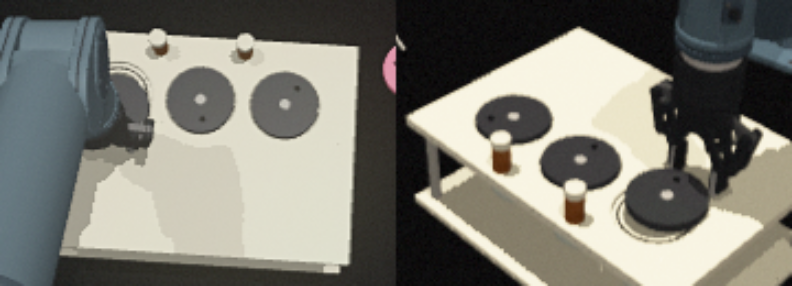

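The cover, at right crop (667,196), overlaps the opening and needs about 20 mm more. Next I'll check its lateral alignment.

```bash
cat >>h.py <<'E'
def hub(f,u,v,z):
    g=cv2.cvtColor(f["frame"],cv2.COLOR_BGR2GRAY);u0,v0=int(round(u)),int(round(v));w=g[v0-4:v0+5,u0-5:u0+6].astype(float);w=np.clip(w-np.median(w)-15,0,None)
    yy,xx=np.mgrid[v0-4:v0+5,u0-5:u0+6];a,b=(w*xx).sum()/w.sum(),(w*yy).sum()/w.sum()
    return w2p(onz(f,a,b,z)).round(1),(a.round(1),b.round(1))
E
python3 - <<'E'
from h import *
f=np.load("s6.npz")
print(hub(f,353.3,239,.157),hub(f,313.5,222,.151),hub(f,283,202.3,.151))
E
```

```text
(array([ 43.3, 113.3]), (np.float64(352.7), np.float64(238.1))) (array([64.2,  0.5]), (np.float64(313.4), np.float64(222.0))) (array([  65.6, -113.6]), (np.float64(283.0), np.float64(202.3)))
```

Request:
send_rows(
  plan=[
    {"tx":0,"ty":0.003,"tz":-0.0005,"roll":0},
    {"tx":0,"ty":0.006,"tz":-0.0005,"roll":0},
    {"tx":0,"ty":0.009,"tz":-0.0005,"roll":0},
    {"tx":0,"ty":0.011,"tz":-0.0005,"roll":0},
    {"tx":0,"ty":0.013,"tz":-0.0005,"roll":0},
    {"tx":0,"ty":0.0145,"tz":-0.0005,"roll":0},
    {"tx":0,"ty":0.016,"tz":-0.0005,"roll":0},
    {"tx":0,"ty":0.0175,"tz":-0.0005,"roll":0},
    {"tx":0,"ty":0.019,"tz":-0.0005,"roll":0},
    {"tx":0,"ty":0.0195,"tz":-0.0005,"roll":0},
    {"tx":0,"ty":0.0195,"tz":-0.0005,"roll":0},
  ],
)

```text
clock: 15.8
tcp_pos: [0.6008, 0.1848, 0.1443]
orientation: [1.336, 1.122, -1.336]
wrist_force: [0.5, -0.9, 0.2]
width: 0.0491
```

```bash
python3 - <<'E'
from h import *
from plant import r
R=go(r.get_state(),12,114,.1443,"y")
f=r.grab_frame("scene");np.savez("s7.npz",**f)
p=onz(f,0,0,.15)
E0=np.append(p2w(65,114),.151);u,v=proj(f,E0);print(u,v,hub(f,u,v,.151),hub(f,u,v,.157))
cv2.imwrite("pics/s7.png",cv2.resize(f["frame"][190:290,250:400],None,fx=5,fy=5))
E
```

```text
shift mm [-0.   1.3  1.1] roll -0.0 | tcp plate [ 10.8 115.1] z 0.1443 F [ 0.5 -0.9  0.2] w 0.0491 t 15.8 j7 -1.63
346.7546557322588 244.2873004820094 (array([ 61.8, 114. ]), (np.float64(347.7), np.float64(243.7))) (array([ 67. , 118.1]), (np.float64(347.7), np.float64(243.7)))
```

View pics/s7.png

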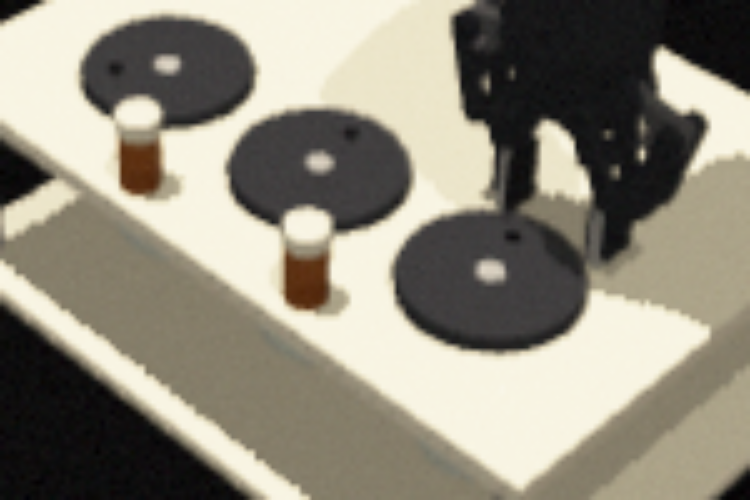

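The new cover, at crop (490,280), looks like the seated ones, at the same rim thickness. I'll check with depth.

```bash
cat >>h.py <<'E'
def topz(f,x,y):
    """mean depth-derived heights on a cover: 5 patches (centre, +-x, +-y 25 mm)"""
    o=[]
    for dx,dy in((0,0),(25,0),(-25,0),(0,25),(0,-25)):
        u,v=proj(f,np.append(p2w(x+dx,y+dy),.151)).round().astype(int);zs=[]
        for a in range(u-2,u+3):
            for b in range(v-2,v+3):
                D=f["depth"][b,a]
                if D>0: c,d=ray(f,a,b);zs.append((c+d*D)[2])
        o.append(round(float(np.median(zs))*1000,1))
    return o
E
python3 - <<'E'
from h import *
f=np.load("s7.npz");g=np.load("s6.npz")
for y in(114,0,-114): print(y,topz(f,63,y))
print("before, unseated",topz(g,42,114))
E
```

```text
114 [151.0, 151.3, 151.1, 151.1, 150.6]
0 [151.6, 151.4, 151.3, 151.3, 151.2]
-114 [151.6, 151.4, 151.4, 150.9, 151.6]
before, unseated [157.2, 156.2, 158.2, 156.9, 156.9]
```

Its top is at 151 mm, level and equal to the other two (157 mm before it dropped), so it is seated. I'll back off, rise and check again.

Request:
send_rows(
  plan=[
    {"tx":0,"ty":-0.004,"tz":0,"roll":0},
    {"tx":0,"ty":-0.012,"tz":0,"roll":0},
    {"tx":0,"ty":-0.025,"tz":0,"roll":0},
    {"tx":-0.02,"ty":-0.04,"tz":0,"roll":0},
    {"tx":-0.05,"ty":-0.06,"tz":0,"roll":0},
    {"tx":-0.09,"ty":-0.09,"tz":0,"roll":0},
    {"tx":-0.12,"ty":-0.12,"tz":0,"roll":0},
    {"tx":-0.12,"ty":-0.15,"tz":0,"roll":0},
    {"tx":-0.12,"ty":-0.15,"tz":0,"roll":0},
    {"tx":-0.12,"ty":-0.15,"tz":0,"roll":0},
  ],
)

```text
clock: 17.1
tcp_pos: [0.4529, 0.2108, 0.2643]
orientation: [1.336, 1.123, -1.335]
wrist_force: [1.0, 0.2, -0.1]
width: 0.0492
```

```bash
python3 - <<'E'
from h import *
from plant import r
f=r.grab_frame("scene")
for y in(114,0,-114): print(y,topz(f,63,y))
u,v=proj(f,np.append(p2w(65,114),.151));print(hub(f,u,v,.151),hub(f,313.5,222,.151),hub(f,283,202.3,.151));go(r.get_state(),0,0,.2,"y")
a=f["frame"][140:290,225:425];b=r.grab_frame("top")["frame"][110:260,205:405]
cv2.imwrite("pics/c8.png",cv2.resize(np.hstack([a,b]),None,fx=2,fy=2))
E
```

```text
114 [150.6, 151.3, 151.2, 151.6, 151.3]
0 [151.9, 150.8, 151.6, 152.0, 151.3]
-114 [151.1, 151.1, 151.8, 151.3, 151.1]
(array([ 61.8, 114. ]), (np.float64(347.7), np.float64(243.7))) (array([64.2,  0.5]), (np.float64(313.4), np.float64(222.0))) (array([  65.6, -113.6]), (np.float64(283.0), np.float64(202.3)))
shift mm [ 64.3 139.  115. ] roll -0.0 | tcp plate [-138.9  115. ] z 0.2642 F [ 1.1 -0.5  0.2] w 0.0494 t 17.15 j7 -1.92
```

View pics/c8.png

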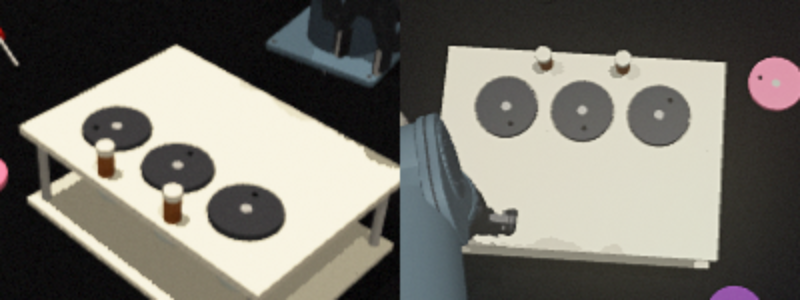

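All three covers lie in the row, at left crop (117,127), (178,166) and (246,210). The vials are in place and the gripper is clear.

```bash
python3 -c "
from plant import r
print(r.hand_in())"
```

```text
the job is handed in; nothing more can be done
None
```

The loose cover is seated in the open recess, at the +y end of the row, and the job is handed in at about 17 s. I pushed it with two half-open fingertips, first along the lane (plate +y), then forward (plate +x) until it dropped. It was never gripped or lifted. I then backed off and raised the tool about 12 cm above the pushing height.

- **Seating:** the cover's top measures 150.6–151.6 mm over five points, so it is level. The two covers that were already seated read 150.8–152.0 mm, and this one read about 157 mm before it dropped.
- **Other objects:** the hubs of the two seated covers did not shift in the images, and the vials stand where they were. I did not re-measure the bottle, beaker, screwdriver or jar; the tool passed well above or away from them.
- **Forces:** the largest wrist force I read was about 12 N, when I touched the plate with the fingertips to find its height. Pushing read under 1.5 N.
- **Disagreement:** the two cameras differed by about 4 mm in plate x, from calibration or lens error. I therefore judged alignment against the seated covers, and the drop in height confirmed it.

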